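# Set out the smear-staining line

### The job

Set out the smear-staining line on the steel tray: between the slide box and the drying rack, in one straight, evenly spaced row, stand the round glass jar next to the slide box, the rectangular glass dish in the middle with its long sides square across the row, and the steel beaker next to the drying rack, and have the glass lid seated on the jar. Leave everything upright and let go, and do not disturb the oil bottle, the wash bottle or the timer.

Things in the scene. Friction and masses are not known exactly. Their poses are not given: they have to be found in the camera images.
- tray: Shallow stainless spill tray, fixed, 170 (its x) x 500 (its y, the long way) mm; origin: centre of its underside on the bench; its floor is 3 mm above the origin, its rim 14 mm. The row runs along the tray's y axis through its centre.
- slide_box: Low open white plastic box, 86 x 56 mm and 30 mm high, holding upright glass slides with white ends; fixed in the tray on its long centre line, 200 mm from the tray's centre at one end or the other; the 56 mm side is along the row. Origin: centre of its underside, on the tray floor; axes parallel to the tray's.
- drying_rack: Slide drying rack of nine steel wire hoops like a toast rack on a dark plate 120 x 56 mm, 46 mm high; empty and fixed in the tray on its long centre line, 200 mm from the tray's centre at the end opposite the slide box (400 mm from it). Origin: centre of its underside, on the tray floor; axes parallel to the tray's.
- jar_center (a point): Round Coplin jar of thick greenish glass, loose, 200 g, open at the top, 92 mm high; body 56 mm in diameter above a foot 62 mm in diameter and 8 mm high; mouth 47 mm inside, with slide ribs inside. Point: on its axis, half-way up (46 mm above its underside); z is up along the axis. Starts upright on the bench.
- dish_center (a point): Rectangular staining dish of greenish glass, loose, 220 g, open at the top, 88 (its x) x 56 (its y) mm and 55 mm high, walls 4 mm. Point: its centre, half-way up (27.5 mm above its underside); x along the long sides, z up. Starts upright on the bench its x within 1.2 rad of the world x.
- beaker_center (a point): Round stainless steel beaker, loose, about 120 g, open at the top, 60 mm in diameter, 80 mm high, thin-walled with a small spout on its rim. Point: on its axis, half-way up (40 mm above its underside); z up. Starts upright on the bench.
- lid_knob (a point): The jar's loose 60 g greenish glass lid, 43 mm high, on the bench knob up: plug 10 mm deep tapering from 44 to 32 mm diameter, disc 60 mm wide and 5 mm thick (top face 15 mm above plug foot), knob 16 mm in diameter, 28 mm tall. Point: middle of knob, on axis, 14 mm above disc top, 29 mm above plug foot; z up. Seated (plug in mouth, disc on rim) it is 65 mm above the jar's centre point.
- oil_bottle: Bystander: small loose amber dropper bottle with black cap, 34 mm in diameter, 75 mm high, to the left of the tray; origin at the centre of its underside. Leave it alone.
- wash_bottle: Bystander: loose white wash bottle with blue cap and bent spout, 66 mm in diameter, 172 mm high, to the right of the tray; origin at the centre of its underside. Leave it alone.
- timer: Bystander: loose flat white timer 62 x 66 x 18 mm with a grey display, to the left of the tray; origin at the centre of its underside. Leave it alone.
There are look-alikes about, which are no part of the job. Leave any red or yellow look-alike of the part that bears jar_center alone.

How it is judged (in metres and radians):
At the end, for the whole second after the job is handed in: Jar, dish, beaker upright on the tray floor at 1/4, 1/2, 3/4 of the line from slide box to drying rack, within 15 mm along and across; dish long sides within 0.2 rad of square to the row; lid level on the jar within 6 mm of its axis, 4 mm of its height; all released, at rest (horizontal distance between jar_center and slide_box between 0.085 and 0.115 m and horizontal distance between jar_center and drying_rack between 0.285 and 0.315 m and x of jar_center in the frame of tray between -0.015 and 0.015 m and z of jar_center in the frame of tray between 0.044 and 0.054 m and angle between each of jar_center, dish_center, beaker_center, lid_knob's own z axis and vertical below 0.09 rad and horizontal distance between dish_center and slide_box between 0.185 and 0.215 m and horizontal distance between dish_center and drying_rack between 0.185 and 0.215 m and x of dish_center in the frame of tray between -0.015 and 0.015 m and z of dish_center in the frame of tray between 0.0255 and 0.0355 m and horizontal distance between beaker_center and slide_box between 0.285 and 0.315 m and horizontal distance between beaker_center and drying_rack between 0.085 and 0.115 m and x of beaker_center in the frame of tray between -0.015 and 0.015 m and z of beaker_center in the frame of tray between 0.038 and 0.048 m and angle between the x axis of dish_center and the x axis of tray, either way round below 0.2 rad and horizontal distance between lid_knob and jar_center below 0.006 m and z of lid_knob in the frame of jar_center between 0.061 and 0.069 m and linear speed of each of jar, dish, beaker, jar_lid below 0.02 m/s); the robot touches nothing.
It fails at once if the oil bottle is pushed more than 20 mm or knocked over (distance of oil_bottle from where it was at the start of the episode above 0.02 m or angle between oil_bottle's own z axis and vertical above 0.3 rad).
It fails at once if the wash bottle is pushed more than 20 mm or knocked over (distance of wash_bottle from where it was at the start of the episode above 0.02 m or angle between wash_bottle's own z axis and vertical above 0.3 rad).
It fails at once if the timer is pushed more than 20 mm or knocked over (distance of timer from where it was at the start of the episode above 0.02 m or angle between timer's own z axis and vertical above 0.3 rad).
It also fails if it takes over 122 s, if anything falls off the work surface, if the arm or the gripper's body presses on something with over 40 N, if the wrist force passes 120 N, or if a joint passes its speed limit or range.

### The arm

A 6-joint arm with a two-finger parallel gripper is mounted at the origin on the work surface. World frame = base frame: x ahead of the robot, y to its left, z up, the work surface at z = 0. Lengths are in mm, angles in rad, forces in N, time in s.
With the tool pointing down it reaches from about 350 to 975 mm from the base axis. Payload 7.1 kg.
Tool frame: the origin (TCP) lies on the centre line of the jaws, within the pads' length; the fingertips stand robot.nose_length ahead of it and the grasp point (between the pads) lies 5 mm behind it (robot.nose_length is the distance from the TCP to the fingertips, in mm); z points along the fingers, y is the line along which they close (so a half turn about z gives the same grasp; the last joint's range is limited). The gripper opens to 88 mm and grips with 3 to 60 N. Pads are 20 mm wide; open, the fingers measure 115 mm over their backs; the gripper's body (75 mm by 178 mm) begins 61 mm behind the grasp point.
Start: joints at [1.13, 0.423, 1.63, -0, 1.089, -0.019], TCP at [255.845, 570.218, 236.675] pointing down, gripper open.
Joint ranges: [-3, 3], [-0.9, 2.11], [0.09, 2.58], [-1.31, 4.45], [0.11, 2.69], [-2.54, 2.54]. Speed limits (rad/s): [2.39, 2.39, 3.01, 3.14, 3.14, 3.14].

### API

Orientations are given as a unit quaternion [x, y, z, w].
In Python, from cell import robot, jaws, inverse_kinematics, sensors, viewer, workorder gives the robot as it stands. Calls block until the motion is done:
- robot.goto(position, orientation): joint-space move of the TCP to a pose.
- robot.move_straight(position, rate=150, frame=None, until_force=None): straight line of the TCP; frame=None keeps the orientation; rate is the mean speed in mm/s. With until_force (N) it stops when the force on the tool has changed by that much, and returns True; else False.
- robot.set_joints(angles): joint-space move.
- jaws.gripper_open() and jaws.close_gripper(strength=None): open the fingers fully, or close them until they stop; strength is the grip in N (None keeps the last).
- robot.sleep(seconds).
- inverse_kinematics(position, orientation): joint angles nearest the present ones, or None.
- sensors.read_state(): the state.
- viewer.camera(name): name is "side" or "top"; returns (picture, depth): 480x640x3 uint8, red, green, blue; 480x640 float32, mm along the optical axis (not along the pixel's ray), 0 where there is no reading.
- viewer.get_calibration(name): a dict with "fovy" (degrees; the focal length in pixels is half the picture's height over the tangent of half this angle, whatever the lens; pixels are square), "cx", "cy" (the principal point, pixels), "rvec" (rotation vector, rad) and "tvec" (3), from world to camera coordinates, as OpenCV has them. Camera axes: x right, y down, z forward; pixel columns grow to the right and rows downward; lengths in mm; the calibration is good to about 2 mm. A picture is of the moment at which its call begins. get_calibration takes no time and is no camera call.
A pose or a line that the arm cannot do raises robot.IKError and nothing moves.
- workorder.sign_off(): hands the job in; it is judged then, once.
The state is a dict: "time": time; "joints": joint angles; "qd": joint speeds; "effort": joint torques, N m; "ee_pos": TCP position; "ee_rot": TCP orientation; "wrist_force": force on the tool from outside, world axes, zero at the start; "ft_torque": the same for the moment, N m; "width": finger opening in mm; "grip_force": force on a finger pad.
Only numpy, scipy, OpenCV 4.12 (cv2) and the standard library are available. Lean on these libraries where they do the work, as an engineer would, in place of code of your own. Each camera call takes 0.05 s, during which the arm holds its last target. There are 200 camera calls.

## Working session

There is one attempt and no reset: what is moved stays moved. The work goes in short steps, each a Python script; the robot and the scene stay as the last script left them, time stands still between calls to the robot, and variables do not carry over. Pictures are saved under pics/ and viewed, at most 14 in all, crops included, and the job is handed in when it is done.

```bash
mkdir -p pics; ls; python3 - <<'E'
from cell import robot,viewer,sensors
import cv2,numpy as np
for n in("side","top"):
    p,d=viewer.camera(n); cv2.imwrite(f"pics/{n}0.png",p[...,::-1]); np.save(f"pics/{n}0.npy",d)
    print(n,viewer.get_calibration(n),(d==0).mean(),d.min(),d.max())
print(sensors.read_state(),robot.nose_length)
E
```

```text
pics
side {'fovy': 46.2944253575117, 'cx': 316.78089907377444, 'cy': 237.1548818023432, 'rvec': array([ 0.25433248, -2.71539588,  1.34385888]), 'tvec': array([ 487.45688359,  131.67171057, 1393.57727343])} 0.00404296875 0.0 3864.0469
top {'fovy': 48.18711769941481, 'cx': 315.761988201488, 'cy': 243.90491294167143, 'rvec': array([ 2.1810356 , -2.13231193,  0.11407217]), 'tvec': array([ -24.99386301,  507.31310852, 1428.67566129])} 0.0038151041666666667 0.0 2403.213
{'time': 0.1, 'joints': array([ 1.13003751e+00,  4.23782804e-01,  1.63061304e+00, -1.50255072e-05,
        1.08860336e+00, -1.90394256e-02]), 'qd': array([-3.02562456e-05, -4.27382690e-04, -2.30178932e-03, -1.15785416e-04,
        1.56674254e-03, -1.36912713e-03]), 'effort': array([ 6.03380577e-04, -5.45611811e+01, -2.74325895e+01,  6.45054085e-02,
        1.87384657e-02, -3.70627936e-05]), 'ee_pos': array([255.62494209, 569.79774557, 235.96815085]), 'ee_rot': array([ 2.09297170e-01,  9.77851829e-01, -6.86287854e-04, -1.53783229e-04]), 'wrist_force': array([ 0.23135971, -1.03955752,  0.08449036]), 'ft_torque': array([-0.0175403 , -0.00914765, -0.04036863]), 'grip_force': 0.0, 'width': 87.79027395944236} 14.0
```

View pics/side0.png

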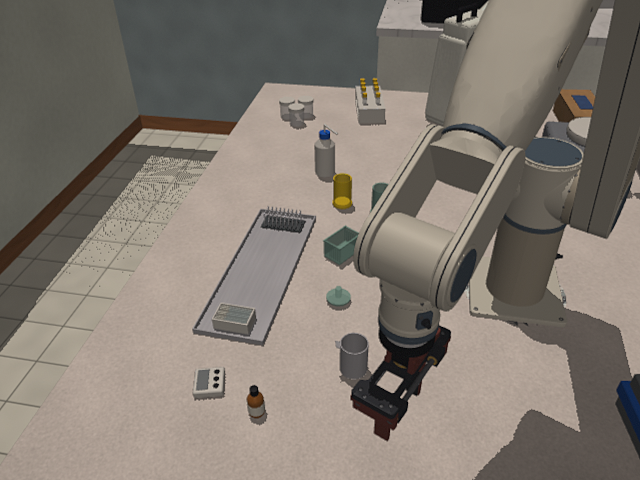

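View pics/top0.png

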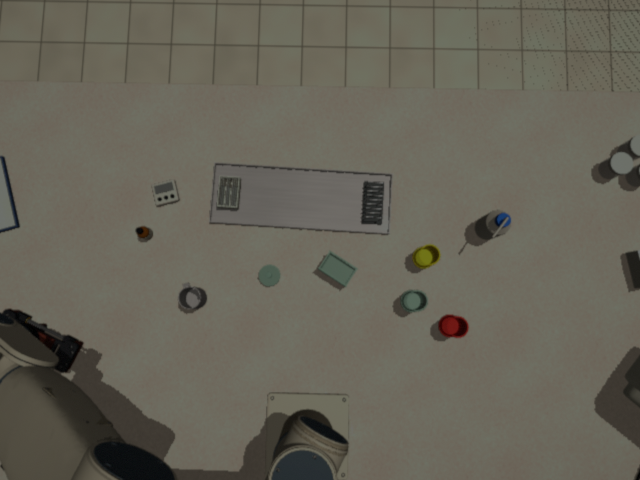

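The top view shows the slide box at (228,193), the rack at (372,202), the dish at (337,268), the lid at (269,275) and the beaker at (193,298). Three things could be the jar: green at (413,300), yellow at (425,257) and red at (453,326). The greenish one fits the description. I'll confirm that in a crop and measure all the parts.

```bash
cat > h.py <<'E'
from cell import robot,jaws,inverse_kinematics,sensors,viewer,workorder
import cv2,numpy as np
from scipy.spatial.transform import Rotation as Ro
def cal(n):
    c=viewer.get_calibration(n); f=240/np.tan(np.radians(c['fovy'])/2)
    return f,c['cx'],c['cy'],cv2.Rodrigues(np.array(c['rvec']))[0],np.array(c['tvec'])
def ray(n,uv,z):
    f,cx,cy,R,t=cal(n); uv=np.atleast_2d(np.asarray(uv,float))
    d=np.c_[(uv[:,0]-cx)/f,(uv[:,1]-cy)/f,np.ones(len(uv))]@R; o=-R.T@t
    return o+d*((z-o[2])/d[:,2])[:,None]
def cloud(n,D):
    f,cx,cy,R,t=cal(n); v,u=np.mgrid[:480,:640]
    P=np.stack([(u-cx)/f*D,(v-cy)/f*D,D],-1); return (P-t)@R
def quat(yaw): # tool down, closing line (tool y) at angle yaw in world
    y=np.array([np.cos(yaw),np.sin(yaw),0]); z=np.array([0,0,-1.]); x=np.cross(y,z)
    return Ro.from_matrix(np.c_[x,y,z]).as_quat()
E
python3 - <<'E'
from h import *
p=cv2.imread("pics/top0.png"); D=np.load("pics/top0.npy"); W=cloud("top",D)
b=lambda c,s:cv2.resize(p[c[1]-s:c[1]+s,c[0]-s:c[0]+s],(400,300) if 0 else (390,390),interpolation=cv2.INTER_CUBIC)
cv2.imwrite("pics/crop0.png",np.hstack([b((430,295),50),b((193,298),25)]))
m=((W[...,2]>9)&(W[...,2]<200)&(D>0)).astype(np.uint8)
n,l,s,c=cv2.connectedComponentsWithStats(m)
for i in range(1,n):
    if 40<s[i,4]<9000 and s[i,0]>100 and s[i,0]<520:
        q=W[l==i]; zt=np.percentile(q[:,2],98); top=q[q[:,2]>zt-6]; r=cv2.minAreaRect(top[:,:2].astype(np.float32))
        print(c[i].round(),s[i,4],'z',zt.round(1),'ctr',np.round(r[0],1),'size',np.round(r[1],1),'ang',round(r[2],1))
for uv in [(214,164),(391,174),(389,234),(210,223)]: print(ray("top",uv,14)[0].round(1))
E
```

```text
[298. 189.] 589 z 19.9 ctr [639.8  32. ] size [499.7 171.3] ang 87.4
[228. 192.] 628 z 38.5 ctr [647.9 231.2] size [56.2 87.2] ang 87.4
[165. 192.] 531 z 24.5 ctr [644.7 409.1] size [62.  64.9] ang 15.9
[372. 201.] 587 z 52.9 ctr [ 631.  -167.6] size [42.3 97.5] ang 87.6
[493. 224.] 788 z 172.1 ctr [ 546.7 -467.2] size [ 6.4 55.8] ang 53.5
[288. 226.] 48 z 19.0 ctr [557.3  66.9] size [83.1  4. ] ang 88.5
[144. 232.] 180 z 79.4 ctr [530.1 456.6] size [14.2 16.4] ang 2.8
[426. 255.] 459 z 96.6 ctr [ 480.5 -307.4] size [52.6 52.7] ang 0.6
[338. 267.] 291 z 61.7 ctr [442.7 -71.5] size [89.3 57.7] ang 57.6
[269. 275.] 365 z 44.0 ctr [422.2 113.6] size [10.9 14. ] ang 2.4
[191. 296.] 365 z 84.6 ctr [358.9 311.7] size [58.7 62.8] ang 67.1
[414. 300.] 420 z 96.0 ctr [ 361.5 -275.7] size [51.  53.8] ang 1.3
[453. 326.] 507 z 95.7 ctr [ 297.7 -378.3] size [53.  53.6] ang 63.0
[303. 415.] 2672 z 132.5 ctr [55.2 16.4] size [ 23.4 105.8] ang 18.3
[343. 469.] 171 z 18.3 ctr [-76.7 -95.7] size [61.1 26.2] ang 0.7
[728.4 276.6  14. ]
[ 710.1 -218.3   14. ]
[ 541.4 -213.9   14. ]
[561.2 280.2  14. ]
```

View pics/crop0.png

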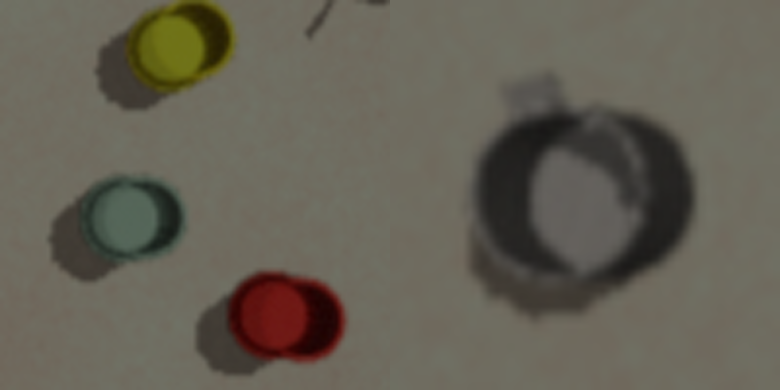

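The crop confirms the green jar, upright and open. The yellow and red ones are decoys. The beaker's spout points to about 27° from world x. The box-to-rack distance measures 399 mm (400 expected), and the sizes and heights fit. I'll move the dish first.

```bash
cat >> h.py <<'E'
BOX=np.array([647.9,231.2]); RACK=np.array([631,-167.6]); mid=(BOX+RACK)/2; u=(RACK-BOX)/np.linalg.norm(RACK-BOX)
JAR,DISH,BEAK=mid-100*u,mid,mid+100*u
ROW=np.arctan2(-u[1],-u[0]); TX=ROW-np.pi/2      # row direction, tray x direction
def pose(xy,zg): return [xy[0],xy[1],zg-5]       # zg: height of the grasp point
def choose(p1,y1,p2,y2,zh=235):
    best=None
    for k in(0,np.pi,-np.pi):
        js=[inverse_kinematics(pose(p,zh),quat(y+k)) for p,y in((p1,y1),(p2,y2))]
        if any(j is None for j in js): continue
        c=max(abs(j[5]) for j in js)
        if best is None or c<best[0]: best=(c,k)
    print('choose',best); return best[1]
def pick(xy,yaw,zg,force,zh=235):
    robot.goto(pose(xy,zh),quat(yaw)); robot.move_straight(pose(xy,zg),rate=150)
    jaws.close_gripper(force); s=sensors.read_state(); print('grip w',s['width'],'f',s['grip_force'],s['ee_pos'].round(1),'t',s['time'])
    robot.move_straight(pose(xy,zh),rate=200)
    s=sensors.read_state(); print('lifted w',s['width'],'F',s['wrist_force'].round(1))
def place(xy,yaw,zg,zh=235,near=15,over=4,N=5):
    robot.goto(pose(xy,zh),quat(yaw)); robot.move_straight(pose(xy,zg+near),rate=150)
    hit=robot.move_straight(pose(xy,zg-over),rate=25,until_force=N); s=sensors.read_state()
    print('contact',hit,s['ee_pos'].round(1),'expected tcp z',zg-5,'F',s['wrist_force'].round(1))
    jaws.gripper_open(); robot.move_straight(pose(xy,zh),rate=200); print('t',sensors.read_state()['time'])
E
python3 - <<'E'
from h import *
d0=np.array([442.7,-71.5]); y0=np.radians(57.6-90); y1=TX-np.pi/2
k=choose(d0,y0,DISH,y1); print(np.degrees([y0,y1,TX]),JAR,DISH,BEAK)
for a,p in((TX,[361.5,-275.7]),(TX,JAR),(np.radians(-63),[358.9,311.7]),(TX,BEAK)): print(choose(p,a,p,a,60), choose(p,a,p,a))
pick(d0,y0+k,38,25); place(DISH,y1+k,41)
E
```

```text
choose (np.float64(1.644249576137602), 0)
[-32.4       -92.4265789  -2.4265789] [643.68391317 131.71032969] [639.45  31.8 ] [635.21608683 -68.11032969]
choose (np.float64(0.63537767182914), 0)
choose (np.float64(0.63537767182914), 0)
0 0
choose (np.float64(0.22607223527184406), 0)
choose (np.float64(0.2260722352718436), 0)
0 0
choose (np.float64(1.3519422380865853), 3.141592653589793)
choose (np.float64(1.3519422380865853), 3.141592653589793)
3.141592653589793 3.141592653589793
choose (np.float64(0.08309206676670344), 0)
choose (np.float64(0.08309206676670344), 0)
0 0
grip w 55.679045366635734 f 24.978098273277283 [442.6 -71.5  33.1] t 4.5417
lifted w 55.97438031133319 F [ 0.2  0.6 -1.4]
contact True [639.4  31.8  36. ] expected tcp z 36 F [-0.4  0.4  2.6]
t 10.5667
```

The dish gripped at 55.7 mm and touched down at the expected height. Next is the jar.

```bash
python3 - <<'E'
from h import *
j0=np.array([361.5,-275.7])
pick(j0,TX,60,25); place(JAR,TX,63)
robot.goto(pose([422.2,250],235),quat(TX))
for n in("top","side"):
    p,d=viewer.camera(n); cv2.imwrite(f"pics/{n}1.png",p[...,::-1]); np.save(f"pics/{n}1.npy",d)
W=cloud("top",np.load("pics/top1.npy"))
for nm,c,z0,z1 in(("jar",JAR,80,110),("dish",DISH,48,75),("box",BOX,28,60)):
    m=(np.hypot(W[...,0]-c[0],W[...,1]-c[1])<58)&(W[...,2]>z0)&(W[...,2]<z1)
    r=cv2.minAreaRect(W[m][:,:2].astype(np.float32)); print(nm,c.round(1),np.round(r[0],1),np.round(r[1],1),r[2])
a=cv2.imread("pics/top1.png")[130:330,140:440]; b=cv2.imread("pics/side1.png")[200:400,180:480]
cv2.imwrite("pics/chk1.png",cv2.resize(np.vstack([a,b]),(450,600)))
m=(np.hypot(W[...,0]-422,W[...,1]-113)<45)&(W[...,2]>10)
for lo,hi in((10,26),(30,60)):
    k=m&(W[...,2]>lo)&(W[...,2]<hi); r=cv2.minAreaRect(W[k][:,:2].astype(np.float32)); print('lid',r,np.median(W[k][:,2]))
E
```

```text
grip w 56.58523325134449 f 25.00043165870011 [ 361.4 -275.7   55.2] t 14.4417
lifted w 56.57897926472549 F [-0.5  0.6 -1.7]
contact True [643.5 131.8  58. ] expected tcp z 58 F [-0.8  0.4  3.8]
t 20.75
jar [643.7 131.7] [642.5 130.4] [53.8 53.3] 1.6695327758789062
dish [639.4  31.8] [639.   30.9] [58.1 91.7] 87.8067398071289
box [647.9 231.2] [648.4 231.4] [57.4 87.9] 86.89973449707031
lid ((422.6482849121094, 113.47193908691406), (57.583621978759766, 57.50019073486328), 0.8658730387687683) 15.499075567860013
lid ((422.38836669921875, 112.74007415771484), (15.758070945739746, 11.237717628479004), 88.2839584350586) 41.723391614797194
```

View pics/chk1.png

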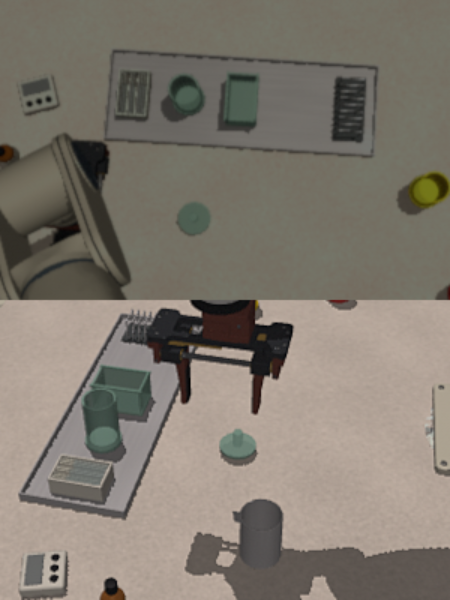

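The check picture shows the jar at (187,95) and the dish at (240,100), both upright in row between the box and the rack. The lid is at (193,218) and the beaker is untouched. Jar and dish are within 1.5 mm of target. Next come the lid and the beaker.

```bash
python3 - <<'E'
from h import *
l0=np.array([422.5,113.4])
pick(l0,TX,38.5,15)
place(JAR+[-.3,-.5],TX,123.5,near=18,over=5,N=4)
E
```

```text
grip w 16.05144466356232 f 14.99737724661827 [422.4 113.4  33.5] t 25.0
lifted w 15.771459790364363 F [ 0.9 -0.4  0.3]
contact True [643.2 131.1 118.1] expected tcp z 118.5 F [0.3 0.5 3.5]
t 30.3917
```

The lid made contact at the expected seated height, so now the beaker.

```bash
python3 - <<'E'
from h import *
b0=np.array([358.9,311.7]); y=np.radians(-63); k=choose(b0,y,BEAK,TX)
k2=min((0,np.pi,-np.pi),key=lambda q:abs((TX+q)-(y+k)))
pick(b0,y+k,50,20,zh=250); 
kk=choose(BEAK,TX,BEAK,TX); place(BEAK,TX+kk,53,zh=250)
robot.goto(pose([400,-200],250),quat(TX)); robot.sleep(.5)
for n in("top","side"):
    p,d=viewer.camera(n); cv2.imwrite(f"pics/{n}2.png",p[...,::-1]); np.save(f"pics/{n}2.npy",d)
W=cloud("top",np.load("pics/top2.npy"))
for nm,c,z0,z1 in(("liddisc",JAR,90,112),("knob",JAR,118,140),("dish",DISH,48,75),("beaker",BEAK,74,95)):
    m=(np.hypot(W[...,0]-c[0],W[...,1]-c[1])<58)&(W[...,2]>z0)&(W[...,2]<z1)
    r=cv2.minAreaRect(W[m][:,:2].astype(np.float32)); print(nm,c.round(1),np.round(r[0],1),np.round(r[1],1),r[2],np.median(W[m][:,2]))
a=cv2.imread("pics/top2.png")[130:330,140:440]; b=cv2.imread("pics/side2.png")[190:390,160:460]
cv2.imwrite("pics/chk2.png",cv2.resize(np.vstack([a,b]),(450,600),interpolation=cv2.INTER_CUBIC)); print(sensors.read_state()['time'])
E
```

```text
choose (np.float64(1.7896504155032078), 0)
grip w 59.727211919776884 f 20.000511053949594 [359.2 312.1  45.4] t 33.8167
lifted w 59.68248298228472 F [-0.7 -0.3 -1.3]
choose (np.float64(0.08309206676670344), 0)
contact True [635.1 -68.1  48.1] expected tcp z 48 F [-0.1  0.5  3.6]
t 40.4
liddisc [643.7 131.7] [643.7 130.6] [58.7 58.2] 70.30152130126953 100.58856880040621
knob [643.7 131.7] [643.3 130.8] [15.5 13.2] 1.9045642614364624 127.25824605729964
dish [639.4  31.8] [639.4  31. ] [58.2 91.8] 87.93912506103516 57.82172338725894
beaker [635.2 -68.1] [635.  -69.5] [60.2 63.1] 28.93536949157715 82.54833775480657
42.05
```

View pics/chk2.png

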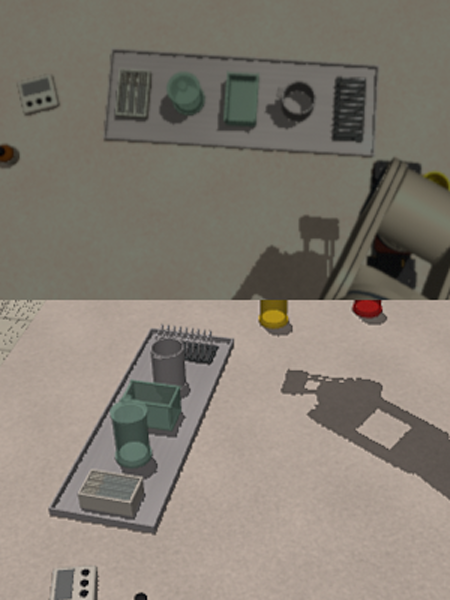

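The row looks right: jar at (185,92), dish at (240,100), beaker at (298,100). The lid's knob isn't clear in the side view, so I'll enlarge it.

```bash
python3 -c "
import cv2
b=cv2.imread('pics/side2.png')[430-430+235:345,215:305]
c=cv2.imread('pics/top2.png')[165:220,230:320]
cv2.imwrite('pics/chk3.png',cv2.vconcat([cv2.resize(b,(440,538),interpolation=3)[:400],cv2.resize(c,(440,200))]))"
```

```text
(no output)
```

View pics/chk3.png

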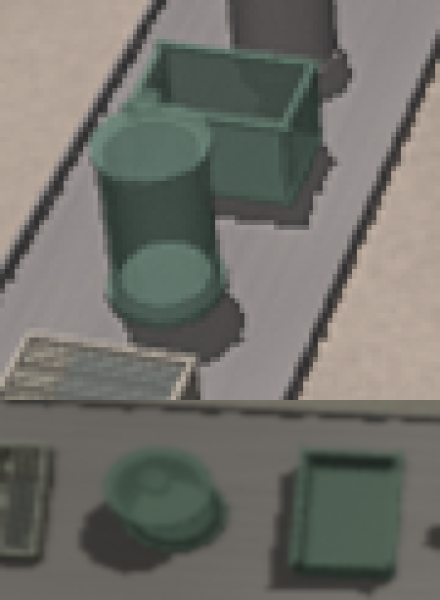

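The crop shows the disc seated on the rim, with the knob at about (148,100) blending into the dish behind it. The depth agrees: disc top 100.6 mm (100 expected) and knob top about 127 mm (128 expected). I'm handing the job in.

```bash
python3 -c "
from cell import workorder
print(workorder.sign_off())"
```

```text
the job is handed in; nothing more can be done
None
```

I set out the line and handed the job in at about 42 s of the 122 s allowed: jar with its lid seated, dish and beaker each measured within about 2 mm of target, bystanders left alone; sign-off returned no verdict.

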